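Shut, clasp and pick up the mending case

ROBOT

A 7-joint arm with a two-finger parallel gripper is mounted at the origin on a cart in front of the work surface, level with it; the furniture and walls round the work are solid. World frame = base frame: x ahead of the robot, y to its left, z up, the work surface at z = 0. Lengths are in m, angles in rad, forces in N, time in s.
With the tool pointing down it reaches from about 0.4 to 0.875 m from the base axis. Payload 19.3 kg.
Tool frame: the origin (TCP) lies between the finger pads; the fingertips stand 17 mm ahead of it and the grasp point (between the pads) lies 2 mm behind it (bot.finger_overhang is the distance from the TCP to the fingertips, in m); z points along the fingers, y is the line along which they close (so a half turn about z gives the same grasp; the last joint's range is limited). The gripper opens to 85 mm and grips with 20 to 120 N. Pads are 22 mm wide; open, the fingers measure 114 mm over their backs; the gripper's body (76 mm by 85 mm) begins 54 mm behind the grasp point. The pads swing forward as they close: fully open they stand 13 mm farther back than shut.
Start: joints at [-1.211, 0.521, -0.036, 1.599, 0.021, 1.021, -0.113], TCP at [0.26, 0.568, 0.248] pointing down, gripper open.
Joint ranges: [-2.91, 2.91], [-0.3, 2.13], [-1.5, 1.42], [0.17, 2.43], [-1.26, 4.41], [0.16, 1.93], [-2.52, 2.52]. Speed limits (rad/s): [1.89, 1.89, 2.39, 2.39, 3.01, 3.01, 3.01].

INTERFACE

Orientations are given as [roll, pitch, yaw] about the fixed x, y, z axes, in that order (R = Rz(yaw) Ry(pitch) Rx(roll)).
In Python, from workcell import observe, grab_frame, bot gives the robot as it stands.
- The arm moves only by the shell command python3 -m crank 'ROWS' [FORCE]. ROWS is a JSON object of lists of equal length, an entry for each row: "linear": the shift along the world's x, y, z each as a share of 0.25 m, from -1 to 1, a list of three; "delta_rot": the turn, a rotation vector about the world's x, y, z each as a share of 30 degrees, from -1 to 1, a list of three; "fingers": the opening, from -1 (shut) to 1 (fully open). In form: {"linear": [[dx, dy, dz], ...], "delta_rot": [[rx, ry, rz], ...], "fingers": [fingers, ...]}. A call has 1 to 5 rows; each row is the pose to reach, as a shift and turn from the pose commanded when the call began; what a row does not reach only later rows make up. A row lasts 1/10 s, in which the tool goes at most 50 mm and 8.59 degrees, less where a joint would pass 70% of its speed; a pose out of reach is approached as far as the arm can. A call with a number of a shift or a turn outside -1 to 1 is refused whole. A call with a gripper value outside its range is refused whole. The fingers move at their own pace and stop on an object; FORCE is the grip in N (left out, the last holds). Time passes only in rows, so rows that repeat a pose let the fingers close. It gives the time, the measured TCP pose, the force, the opening and the grip force at its end, in the units of the state.
- observe(): the state, without advancing time (a new reading comes with each control period).
- grab_frame(name): name is "scene" or "top" or "wrist"; returns a dict with "image" (400x640x3 uint8, red, green, blue), "mtx" (3x3 intrinsics, pixels), "xyz" and "orientation" of the camera in the world. Camera axes: x right, y down, z forward; pixel columns grow to the right and rows downward; lengths in m; the calibration is good to about 2 mm. A picture is of the moment at which its call begins. There is no depth.
- bot.job_done(): hands the job in; it is judged then, once.
The state is a dict: "clock": time; "qpos": joint angles; "qd": joint speeds; "joint_efforts": joint torques, N m; "position": TCP position; "tool_rot": TCP orientation; "force": force on the tool from outside, world axes, zero at the start; "moment": the same for the moment, N m; "grip_width": finger opening in m; "finger_force": force on a finger pad.
Only numpy, scipy, OpenCV 4.12 (cv2) and the standard library are available. Lean on these libraries where they do the work, as an engineer would, in place of code of your own. Each camera call takes 0.05 s, during which the arm holds its last target. There are 200 camera calls.

TASK

The mending case on the worktop is packed and has to go back to its shelf: swing its lid fully shut, press the front clasp fully home so that the lid is fastened, then pick the case up by the handle on the lid. Finish while still holding it, steady and level, with its underside about ten centimetres above the worktop; do not tip the case over on the way, and leave the candle, the pot and the roll of tape beside it where they are.

Things in the scene. Friction and masses are not known exactly. Their poses are not given: they have to be found in the camera images.
- case: mending case of grey-green plastic, loose on the worktop: 116 mm deep (x), 190 wide (y), tub 58 high, 72 over the shut lid, 116 over the handle; 0.7 to 1.0 kg with the spools, tape measure and brush loose in it, balanced under the handle's middle within 5 mm. Origin: centre of underside; x from front (clasp) to back (lid hinge), z up. Slides if pushed sideways with over about 4 N
- lid (a joint): angle of the lid (rad): 0 fully shut, 1.57 standing upright, stop at 2.0 leaning back; starts open. The hinge is stiff: the lid stays at whatever angle it is left, and moving it takes about 1.5 to 3 N at its free edge.
- lid_hinge (a point): on the lid's hinge axis, which runs along the case's y; midway along the back, at case x = +61 mm, z = 58 mm. Moves with the case only in position; its axes turn with the lid (at lid angle 0 they are those of the case).
- lid_edge (a point): middle of the lid's free edge on its outer face, 120 mm from the hinge axis and 12 mm above its plane. With the lid shut it is the upper front edge of the case (case x = -59 mm, z = 70 mm). The lid's outer face is flat between handle and free edge (46 mm).
- clasp (a joint): angle of the clasp to the lid (rad): 0 closed (plate hanging flat before the case's front), 1.57 straight out from the lid's edge, stop 2.1; starts open. Closes by swinging down and in towards the case; about 1 N moves it and it stays where left. With the lid shut, its tongue goes under a lip on the tub and carries the tub when the lid is lifted; it holds below about 0.09 rad
- clasp_pivot (a point): clasp hinge axis (along the case's y), on the lid's front edge; with the lid shut at case x = -60 mm, y = 0, z = 64 mm. Axes turn with the clasp.
- clasp_tip (a point): outer face of the clasp plate near its free end: 40 mm from the pivot along the plate, 11 mm off to its outer side. The black plate is 36 mm wide (y), 3 mm thick, and ends about 47 mm from the pivot; when closed its outer face stands 71 mm before the case's centre, from z = 66 mm down to z = 20 mm
- handle_grip (a point): middle of the black grip bar of the carrying handle, fixed on the lid: bar 16 x 16 mm in section, 112 mm long along the case's y, with posts 12 mm thick 49 mm to either side of the middle. With the lid shut it lies above the centre of the case, z = 106 mm, with 28 mm free between bar and lid.
- candle: bystander: candle in a glass, 76 mm across, 90 mm high; origin centre of underside
- the_hand_balm: bystander: low round pot with lid, 69 mm across, 41 mm high; origin centre of underside
- tape: bystander: roll of tape lying flat, 98 mm across, 25 mm high; origin centre of underside
- handle: the carrying handle as a part (fixed on the lid); origin: under its middle, on the lid's outer face, 36 mm below handle_grip; y along the bar, z away from the lid

How it is judged:
On the way, in this order (a step that is already met when the one before it is completed fails the run):
1. the lid is swung fully shut (value of joint lid below 0.04 rad), for 0.2 s.
2. the clasp is pressed home on the shut lid while the case stands on the worktop (value of joint lid below 0.04 rad and value of joint clasp below 0.09 rad and height (world z) of case below 0.02 m), for 0.2 s.
At the end, for the whole second after the job is handed in: Last second: lid below 0.04 rad, clasp below 0.09 rad, fingers gripping the handle (over 3 N), case underside 70 to 140 mm above the worktop, level within 0.12 rad, still (30 mm/s, 0.15 rad/s), not touching the candle; candle, pot and tape within 30 mm of their places (value of joint lid below 0.04 rad and value of joint clasp below 0.09 rad and height (world z) of case between 0.07 and 0.14 m and angle between case's own z axis and vertical below 0.12 rad and linear speed of case below 0.03 m/s and angular speed of case below 0.15 rad/s and contact force between the fingers and handle above 3 N and contact force between case and candle below 0.1 N and distance of each of candle, the_hand_balm, tape from where it was at the start of the episode below 0.03 m); the arm keeps its last pose, push and grip.
It fails at once if the case is tipped by more than 0.4 rad (angle between case's own z axis and vertical above 0.4 rad).
It fails at once if a bystander is shifted by more than 30 mm (distance of any of candle, the_hand_balm, tape from where it was at the start of the episode above 0.03 m).
It also fails if it takes over 51 s, if anything falls off the work surface, if the arm or the gripper's body presses on something with over 40 N, if the wrist force passes 120 N, or if a joint passes its speed limit or range.

## Working session

There is one attempt and no reset: what is moved stays moved. The work goes in short steps, Python scripts to look and compute and a shell command to move; the robot and the scene stay as the last step left them, time stands still between calls to the robot, and variables do not carry over. Pictures are saved under pics/ and viewed, at most 10 in all, crops included, and the job is handed in when it is done.

```bash
mkdir -p pics; ls
python3 - <<'E'
from workcell import observe, grab_frame, bot
import cv2
s=observe();print({k:s[k] for k in('clock','position','tool_rot','grip_width','force')})
for n in('scene','top'):
    f=grab_frame(n);cv2.imwrite(f'pics/{n}0.png',f['image'][:,:,::-1]);print(n,f['mtx'],f['xyz'],f['orientation'])
E
```

```text
pics
{'clock': 0.0, 'position': array([0.26033448, 0.56786896, 0.24774283]), 'tool_rot': array([-3.14049025e+00,  8.43802679e-05,  2.71178244e+00]), 'grip_width': 0.08538281869039262, 'force': array([0.46707885, 0.09155939, 0.08104021])}
scene [[387.64926905   0.         319.01798961]
 [  0.         387.64926905 195.27450297]
 [  0.           0.           1.        ]] [ 0.2235159  -0.40098613  0.85954116] [-2.62687431e+00 -2.55891226e-03 -9.30895371e-01]
top [[484.62937426   0.         318.98714026]
 [  0.         484.62937426 194.83787496]
 [  0.           0.           1.        ]] [ 0.46197783 -0.16014156  1.05953593] [-3.05428259  0.01837902 -1.57772666]
```

View pics/scene0.png

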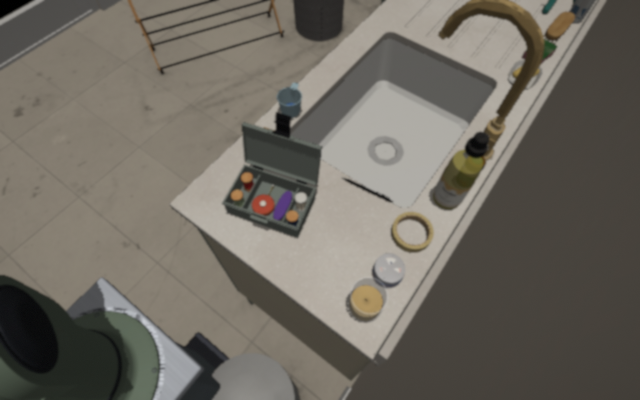

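View pics/top0.png

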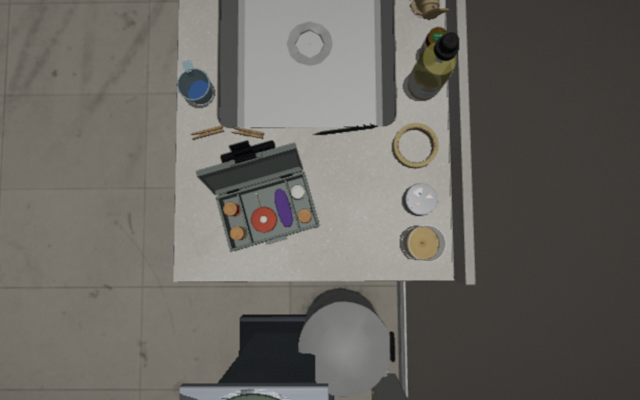

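The top view has up = +x and left = +y. The case is at about (270,215), yawed about +15°, with its lid up and the handle behind at (245,150). The tape, pot and candle are at (415,145), (421,199) and (422,243), well clear of it. I'll take one zoomed crop of each view to get the corners.

```bash
python3 - <<'E'
import cv2,numpy as np
t=cv2.imread('pics/top0.png')[130:260,185:335];s=cv2.imread('pics/scene0.png')[105:245,210:335]
a=cv2.resize(t,None,fx=4,fy=4,interpolation=cv2.INTER_CUBIC)
cv2.imwrite('pics/tz.png',cv2.convertScaleAbs(a,alpha=1.6))
b=cv2.resize(s,None,fx=4,fy=4,interpolation=cv2.INTER_CUBIC)
cv2.imwrite('pics/sz.png',cv2.convertScaleAbs(b,alpha=1.6))
E
cat > h.py <<'E'
import numpy as np,cv2
from scipy.spatial.transform import Rotation as R
from workcell import observe, grab_frame, bot
def ray(f,u,v):
    d=np.linalg.inv(f['mtx'])@[u,v,1.]
    return np.array(f['xyz']),R.from_euler('xyz',f['orientation']).as_matrix()@d
def plane(f,u,v,z):
    o,d=ray(f,u,v);return o+d*(z-o[2])/d[2]
def proj(f,p):
    q=R.from_euler('xyz',f['orientation']).as_matrix().T@(np.array(p)-f['xyz']);q=f['mtx']@q;return q[:2]/q[2]
def tri(f,a,g,b):
    o,d=ray(f,*a);p,e=ray(g,*b)
    s=np.linalg.lstsq(np.c_[d,-e],p-o,rcond=None)[0]
    x,y=o+s[0]*d,p+s[1]*e;return (x+y)/2,np.linalg.norm(x-y)
E
```

```text
(no output)
```

View pics/tz.png

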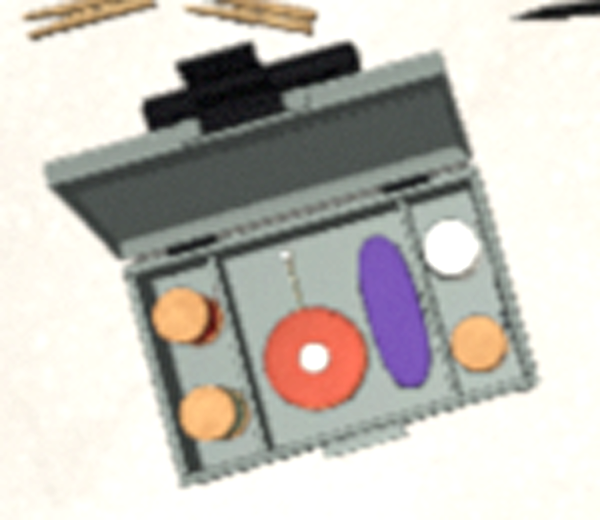

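View pics/sz.png

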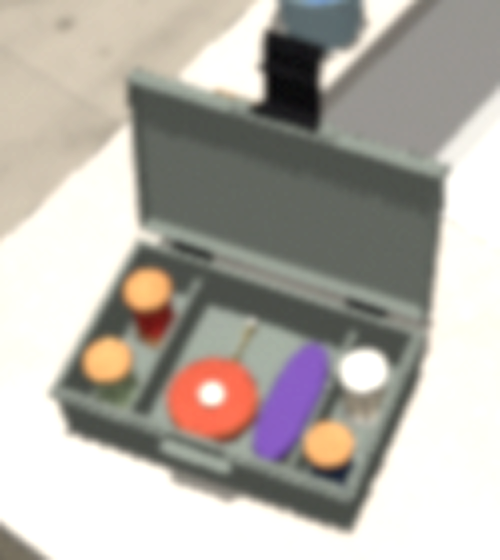

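The crops show the tub rim corners in zoomed top pixels: front-left (185,485), front-right (535,382), back-left (128,262), back-right (478,180). The lid is slightly past upright. The clasp plate stands up and back from the free edge, with its tip at about (215,50).

Run:
```python
from h import *
T=grab_frame('top');S=grab_frame('scene')
t=lambda u,v:(185+u/4,130+v/4)
s=lambda u,v:(210+u/4,105+v/4)
C=[plane(T,*t(*p),.058) for p in((185,485),(535,382),(128,262),(478,180))]
for c in C:print(c.round(4))
D=[plane(S,*s(*p),.058) for p in((58,395),(350,525))]
print('scene front',D)
c=sum(C)/4;y=C[0]-C[1]+C[2]-C[3];print('centre',c,'yaw',np.arctan2(-y[0],y[1]), np.linalg.norm(C[0]-C[1]),np.linalg.norm(C[0]-C[2]))
f=(C[0]+C[1])/2;print('frontmid',f)
print('lid L',tri(T,t(45,165),S,s(135,77)),'lid R',tri(T,t(440,52),S,s(442,170)))
print('clasp end L',tri(T,t(180,68),S,s(268,35)),'R',tri(T,t(250,42),S,s(325,48)))
for n,p,z in(('tape',(415,145),.025),('pot',(421,199),.041),('candle',(422,243),.09)):print(n,plane(T,*p,z))
print(bot, [a for a in dir(bot) if a[0]!='_'])
```

```text
[0.4346 0.0393 0.058 ]
[ 0.4863 -0.1414  0.058 ]
[0.5502 0.0701 0.058 ]
[ 0.5915 -0.1124  0.058 ]
scene front [array([0.43747105, 0.03201391, 0.058     ]), array([ 0.47489989, -0.15629592,  0.058     ])]
centre [ 0.51566566 -0.03611238  0.058     ] yaw 0.25053099758375735 0.18794129755467207 0.11961407626777505
frontmid [ 0.46045806 -0.05105734  0.058     ]
lid L (array([0.58772222, 0.08533018, 0.16161681]), np.float64(0.0016854844647200187)) lid R (array([ 0.63716878, -0.09990948,  0.16870732]), np.float64(0.0009260497102202182))
clasp end L (array([0.62358515, 0.01045781, 0.21561626]), np.float64(0.0036807655337015893)) R (array([ 0.63462564, -0.0205097 ,  0.2162958 ]), np.float64(0.0032748135286941164))
tape [ 0.65870713 -0.34941117  0.025     ]
pot [ 0.54067064 -0.35626731  0.041     ]
candle [ 0.44934075 -0.3466006   0.09      ]
<Robot object at 0x7f80ad228050> ['IKError', 'finger_overhang', 'job_done']
```

Case centre is about (0.515,-0.037), yaw 0.25, lid about 1.8 rad. The plan is to go behind the lid, offset to -y of the clasp, and push it over with closed fingers.

```bash
python3 -m crank '{"linear":[[0.53,-0.8,0.24],[0.53,-0.8,0.24],[0.53,-0.8,0.24],[0.53,-0.8,0.24],[0.53,-0.8,0.24]],"delta_rot":[[0,0,-1],[0,0,-1],[0,0,-1],[0,0,-1],[0,0,-1]],"fingers":[-1,-1,-1,-1,-1]}' 30
python3 -m crank '{"linear":[[0.53,-0.8,0],[0.53,-0.8,0],[0.53,-0.8,0],[0.53,-0.8,0],[0.53,-0.8,0]],"delta_rot":[[0,0,-0.7],[0,0,-0.7],[0,0,-0.7],[0,0,-0.7],[0,0,-0.7]],"fingers":[-1,-1,-1,-1,-1]}'
```

```text
clock: 0.7
position: [0.3938, 0.3662, 0.3089]
tool_rot: [3.141, 0.0, 2.185]
force: [0.1, 0.5, 0.0]
grip_width: 0.0126
finger_force: 0.0
clock: 1.2
position: [0.5265, 0.1654, 0.3084]
tool_rot: [3.141, 0.0, 1.82]
force: [-0.0, 0.5, -0.4]
grip_width: -0.0003
finger_force: 0.0
```

```bash
python3 -m crank '{"linear":[[0.55,-0.84,0],[0.55,-0.84,0],[0.55,-0.84,0],[0.55,-0.84,0],[0.55,-0.84,0]],"delta_rot":[[0,0,0],[0,0,0],[0,0,0],[0,0,0],[0,0,0]],"fingers":[-1,-1,-1,-1,-1]}'
python3 -m crank '{"linear":[[0,0,-0.2],[0,0,-0.4],[0,0,-0.55],[0,0,-0.55]],"delta_rot":[[0,0,0],[0,0,0],[0,0,0],[0,0,0]],"fingers":[-1,-1,-1,-1]}'
python3 - <<'E'
from h import *
for n in('top','scene'):
    f=grab_frame(n);i=f['image'][:,:,::-1]
    i=i[110:270,180:340] if n=='top' else i[85:245,200:360]
    cv2.imwrite(f'pics/{n}1.png',cv2.resize(i,None,fx=2.5,fy=2.5,interpolation=cv2.INTER_CUBIC))
cv2.imwrite('pics/b1.png',np.hstack([cv2.imread('pics/top1.png'),cv2.imread('pics/scene1.png')]))
E
```

```text
clock: 1.7
position: [0.6632, -0.0428, 0.3082]
tool_rot: [-3.141, -0.0, 1.822]
force: [0.6, 0.8, 1.2]
grip_width: -0.0
finger_force: 0.0
clock: 2.1
position: [0.6598, -0.0407, 0.1659]
tool_rot: [-3.134, -0.002, 1.822]
force: [0.1, 0.1, -0.5]
grip_width: -0.0
finger_force: 0.0
```

View pics/b1.png

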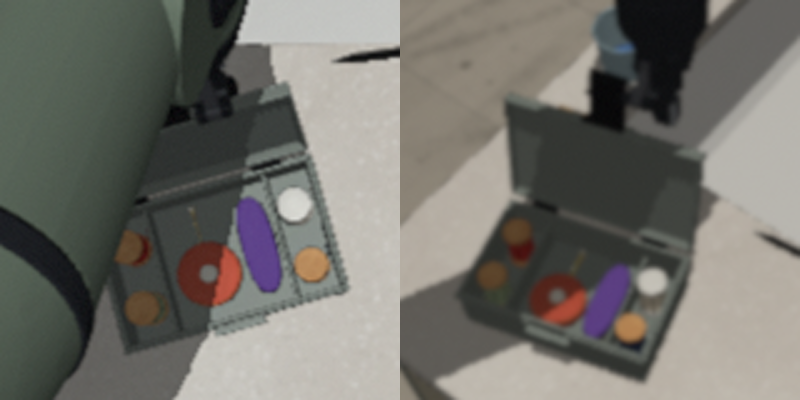

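The picture shows the fingers behind the lid, just to the right of the black clasp plate. Now I push along the lid's arc.

```bash
python3 -m crank '{"linear":[[-0.06,-0.015,0.01],[-0.1,-0.026,0.02],[-0.135,-0.034,0.025],[-0.17,-0.044,0.03],[-0.205,-0.053,0.035]],"delta_rot":[[0,0,0],[0,0,0],[0,0,0],[0,0,0],[0,0,0]],"fingers":[-1,-1,-1,-1,-1]}'
python3 -m crank '{"linear":[[-0.05,-0.013,0],[-0.1,-0.026,0.005],[-0.15,-0.039,-0.005],[-0.2,-0.051,-0.02],[-0.25,-0.064,-0.045]],"delta_rot":[[0,0,0],[0,0,0],[0,0,0],[0,0,0],[0,0,0]],"fingers":[-1,-1,-1,-1,-1]}'
```

```text
clock: 2.7
position: [0.6109, -0.0544, 0.1804]
tool_rot: [3.14, 0.0, 1.822]
force: [2.3, -0.3, 1.1]
grip_width: -0.0004
finger_force: 0.9
clock: 3.2
position: [0.548, -0.0705, 0.1686]
tool_rot: [3.141, 0.0, 1.822]
force: [1.1, -1.0, -0.1]
grip_width: -0.0002
finger_force: 0.6
```

```bash
python3 -m crank '{"linear":[[-0.058,-0.015,-0.04],[-0.1,-0.025,-0.075],[-0.132,-0.034,-0.12],[-0.163,-0.042,-0.165],[-0.186,-0.048,-0.216]],"delta_rot":[[0,0,0],[0,0,0],[0,0,0],[0,0,0],[0,0,0]],"fingers":[-1,-1,-1,-1,-1]}'
python3 -m crank '{"linear":[[-0.01,-0.002,-0.03],[-0.02,-0.005,-0.06],[-0.025,-0.006,-0.085],[-0.027,-0.007,-0.11],[-0.027,-0.007,-0.11]],"delta_rot":[[0,0,0],[0,0,0],[0,0,0],[0,0,0],[0,0,0]],"fingers":[-1,-1,-1,-1,-1]}'
```

```text
clock: 3.7
position: [0.5014, -0.0825, 0.1142]
tool_rot: [3.142, 0.0, 1.822]
force: [0.5, -0.2, -0.5]
grip_width: 0.0
finger_force: 0.4
clock: 4.2
position: [0.4955, -0.084, 0.0869]
tool_rot: [3.142, -0.0, 1.821]
force: [-3.6, 0.8, 10.7]
grip_width: -0.0003
finger_force: 5.3
```

```bash
python3 -m crank '{"linear":[[0,0,0],[0,0,0.1],[0,0,0.3],[0,0.1,0.45],[0,0.1,0.45]],"delta_rot":[[0,0,0],[0,0,0],[0,0,0],[0,0,0],[0,0,0]],"fingers":[-1,-1,-1,-1,-1]}'
python3 -m crank '{"linear":[[-0.1,0,0.1],[-0.2,0,0.1],[-0.2,0,0.1]],"delta_rot":[[0,0,0],[0,0,0],[0,0,0]],"fingers":[-1,-1,-1]}'
python3 - <<'E'
from h import *
for n in('top','scene','wrist'):
    f=grab_frame(n);i=f['image'][:,:,::-1]
    cv2.imwrite(f'pics/{n}2.png',i)
    if n=='top':i=i[110:270,180:340]
    if n=='scene':i=i[85:245,200:360]
    if n!='wrist':cv2.imwrite(f'pics/{n}2c.png',cv2.resize(i,(400,400),interpolation=cv2.INTER_CUBIC))
    else: cv2.imwrite('pics/wrist2c.png',cv2.resize(i,(320,200)));np.save('w2.npy',f,allow_pickle=True)
a=np.hstack([cv2.imread('pics/top2c.png'),cv2.imread('pics/scene2c.png')])
w=cv2.resize(cv2.imread('pics/wrist2c.png'),(320,200));p=np.zeros((200,800,3),np.uint8);p[:,:320]=w
cv2.imwrite('pics/b2.png',np.vstack([a,p]))
E
```

```text
clock: 4.7
position: [0.4976, -0.0566, 0.2033]
tool_rot: [3.135, 0.0, 1.824]
force: [-0.2, 0.8, 0.1]
grip_width: -0.0001
finger_force: 0.0
clock: 5.0
position: [0.4432, -0.0591, 0.2244]
tool_rot: [-3.141, -0.001, 1.821]
force: [1.0, 0.0, -0.1]
grip_width: -0.0003
finger_force: 0.0
```

View pics/b2.png

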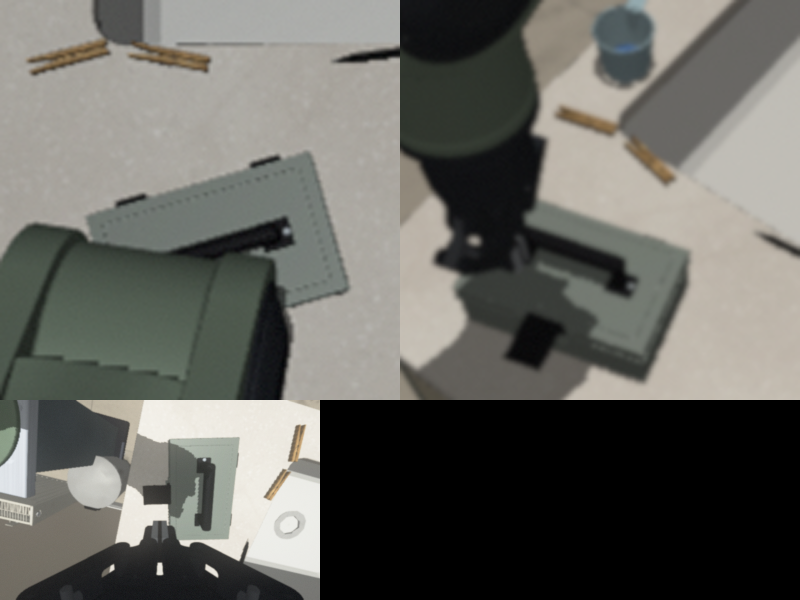

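The lid is shut. In the wrist view (at half scale) the lid spans (168–238, 437–540) in the picture and the clasp sticks out at (143–170, 485–504). I'll measure both from the wrist frame.

Run:
```python
from h import *
f=np.load('w2.npy',allow_pickle=True).item();i=f['image'];print(f['xyz'],f['orientation'])
w=cv2.resize(i[60:290,270:500],(690,690)[::1])[:, :,::-1]
cv2.imwrite('pics/w2z.png',cv2.resize(w,(598,598)))
k=(i[:,:,:].max(2)<45).astype(np.uint8)
n,l,st,c=cv2.connectedComponentsWithStats(k)
for j in range(1,n):
    if st[j,4]>300:print(st[j],c[j], cv2.minAreaRect(np.argwhere(l==j)[:,::-1].astype(np.float32)))
```

```text
[0.42699435 0.00847684 0.35005016] [ 2.86331566e+00 -6.21919320e-04  2.51967876e-01]
[   33   293   573   107 34097] [313.26195853 361.39531337] ((319.0, 346.0), (106.0, 572.0), 90.0)
```

View pics/w2z.png

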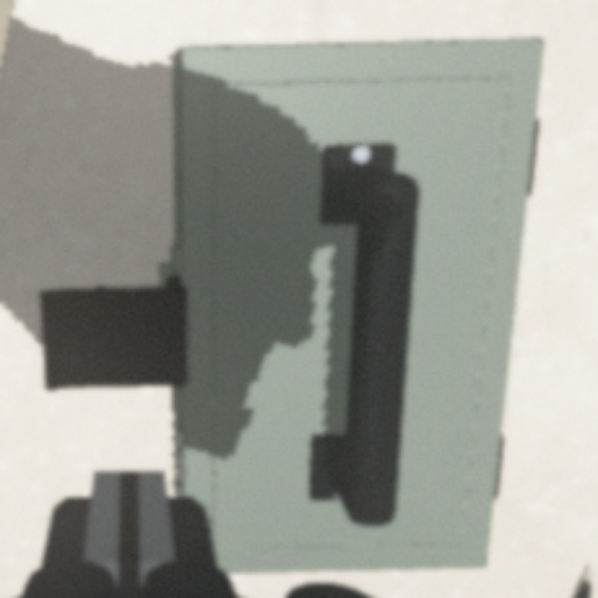

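Run:
```python
from h import *
f=np.load('w2.npy',allow_pickle=True).item()
g=lambda u,v,z:plane(f,270+u/2.6,60+v/2.6,z)
P=dict(c1=g(182,48,.072),c2=g(543,38,.072),c3=g(487,567,.072),h1=g(392,175,.112),h2=g(368,522,.112),k1=g(42,290,.07),k2=g(45,388,.07),k3=g(187,285,.07),k4=g(185,384,.07))
for k,v in P.items():print(k,v.round(4))
h=P['h1']-P['h2'];print('yaw',np.arctan2(-h[0],h[1]),'hmid',(P['h1']+P['h2'])/2,'len',np.linalg.norm(h))
b=P['c2']-P['c3'];print('yaw back',np.arctan2(-b[0],b[1]),np.linalg.norm(b));e=P['c2']-P['c1'];print('yaw side',np.arctan2(e[1],e[0]),np.linalg.norm(e))
print('centre',(P['c1']+P['c3'])/2,'clasp end',(P['k1']+P['k2'])/2,'root',(P['k3']+P['k4'])/2)
```

```text
c1 [0.437 0.04  0.072]
c2 [0.5481 0.0717 0.072 ]
c3 [ 0.6003 -0.1103  0.072 ]
h1 [0.5029 0.0177 0.112 ]
h2 [ 0.5321 -0.0875  0.112 ]
k1 [ 0.4107 -0.0482  0.07  ]
k2 [ 0.4197 -0.083   0.07  ]
k3 [ 0.4594 -0.0339  0.07  ]
k4 [ 0.4684 -0.0689  0.07  ]
yaw 0.2705720102076543 hmid [ 0.51746483 -0.03489255  0.112     ] len 0.10924821869956529
yaw back 0.27921485525857664 0.1893448511101704
yaw side 0.2779034033759121 0.11554060713383921
centre [ 0.51862395 -0.03513534  0.072     ] clasp end [ 0.41520536 -0.06563521  0.07      ] root [ 0.46391957 -0.05140715  0.07      ]
```

Case centre is (0.518,-0.035) with yaw 0.275, so it hardly moved. I'll go over the clasp, push straight down in front of it, then press in.

```bash
python3 -m crank '{"linear":[[-0.1,-0.018,0],[-0.105,-0.018,-0.15],[-0.105,-0.018,-0.35],[-0.105,-0.018,-0.48],[-0.105,-0.018,-0.48]],"delta_rot":[[0,0,0.05],[0,0,0.05],[0,0,0.05],[0,0,0.05],[0,0,0.05]],"fingers":[-1,-1,-1,-1,-1]}'
python3 -m crank '{"linear":[[0,0,-0.03],[0,0,-0.07],[0,0,-0.11],[0,0,-0.15],[0,0,-0.19]],"delta_rot":[[0,0,0],[0,0,0],[0,0,0],[0,0,0],[0,0,0]],"fingers":[-1,-1,-1,-1,-1]}'
```

```text
clock: 5.65
position: [0.4176, -0.0636, 0.101]
tool_rot: [-3.135, -0.001, 1.848]
force: [-0.0, -0.1, 0.7]
grip_width: 0.0001
finger_force: 0.0
clock: 6.15
position: [0.4194, -0.0634, 0.0563]
tool_rot: [3.141, 0.0, 1.848]
force: [0.9, 0.0, 0.2]
grip_width: 0.0
finger_force: 0.2
```

```bash
python3 -m crank '{"linear":[[0,0,-0.04],[0.019,0.005,-0.05],[0.038,0.011,-0.05],[0.058,0.016,-0.05],[0.066,0.019,-0.05]],"delta_rot":[[0,0,0],[0,0,0],[0,0,0],[0,0,0],[0,0,0]],"fingers":[-1,-1,-1,-1,-1]}'
python3 -m crank '{"linear":[[0.006,0.002,0],[0.012,0.004,0],[0.016,0.005,0],[0.016,0.005,0]],"delta_rot":[[0,0,0],[0,0,0],[0,0,0],[0,0,0]],"fingers":[-1,-1,-1,-1]}'
```

```text
clock: 6.65
position: [0.4358, -0.0587, 0.0445]
tool_rot: [-3.141, -0.0, 1.848]
force: [-6.0, -3.2, 3.3]
grip_width: -0.0004
finger_force: 3.0
clock: 7.05
position: [0.4394, -0.0575, 0.0445]
tool_rot: [-3.141, -0.0, 1.848]
force: [-4.5, -1.7, 2.9]
grip_width: 0.0003
finger_force: 2.4
```

```bash
python3 -m crank '{"linear":[[-0.05,-0.014,0],[-0.08,-0.022,0.1],[-0.08,-0.022,0.3],[-0.08,-0.022,0.5],[-0.08,-0.022,0.7]],"delta_rot":[[0,0,0],[0,0,0],[0,0,0],[0,0,0],[0,0,0]],"fingers":[-1,-1,-1,-1,-1]}'
python3 - <<'E'
from h import *
f=grab_frame('wrist');np.save('w3.npy',f,allow_pickle=True)
a=cv2.resize(f['image'][60:290,270:500][:,:,::-1],(598,598),interpolation=cv2.INTER_CUBIC)
cv2.imwrite('pics/w3.png',a)
E
```

```text
clock: 7.55
position: [0.4186, -0.0633, 0.2212]
tool_rot: [3.142, -0.0, 1.847]
force: [0.4, 0.9, 0.9]
grip_width: -0.0
finger_force: 0.0
```

View pics/w3.png

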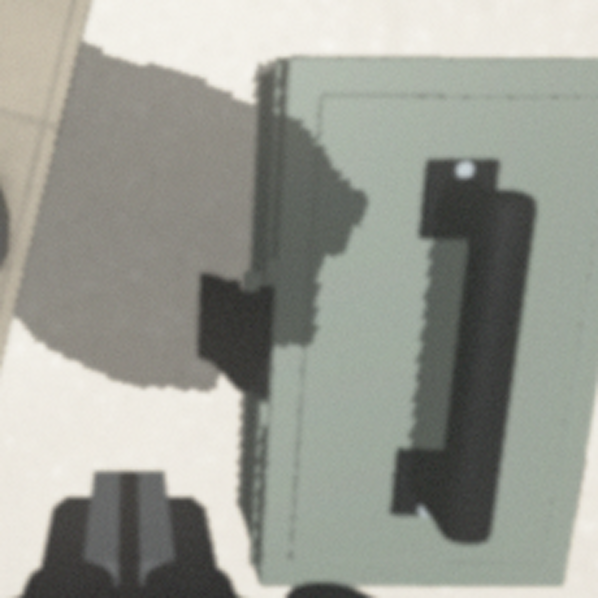

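The clasp plate's free end is at crop pixels (200,275)–(200,358). I'll compare that with the projected position at several clasp angles.

Run:
```python
from h import *
f=np.load('w3.npy',allow_pickle=True).item()
g=lambda u,v,z:plane(f,270+u/2.6,60+v/2.6,z)
c1,c4=g(285,57,.072),g(262,582,.072);h1=g(512,192,.112);h2=g(470,543,.112)
h=h1-h2;yaw=np.arctan2(-h[0],h[1]);b=c1-c4;y2=np.arctan2(-b[0],b[1])
ex=np.array([np.cos(y2),np.sin(y2)]);print(yaw,y2,np.linalg.norm(b),'hmid',(h1+h2)/2,'c from edge',(c1+c4)[:2]/2+.058*ex)
c=((h1+h2)[:2]/2+(c1+c4)[:2]/2+.058*ex)/2;ey=np.array([-ex[1],ex[0]])
for ph in(0,.1,.2,.3,.4,.5,.7,.9,1.2):
    s,q=np.sin(ph),np.cos(ph)
    a=-.060-.047*s-.011*q;z=.064-.047*q+.011*s
    print(ph,[((proj(f,[*(c+a*ex+y*ey),z])-[270,60])*2.6).round() for y in(.018,-.018)])
```

```text
0.2854720594746141 0.2838862731501224 0.18791870655730775 hmid [ 0.52300587 -0.03351837  0.112     ] c from edge [ 0.52168556 -0.03256437]
0 [array([221., 270.]), array([219., 355.])]
0.1 [array([210., 270.]), array([208., 356.])]
0.2 [array([199., 271.]), array([198., 357.])]
0.3 [array([189., 272.]), array([188., 358.])]
0.4 [array([179., 273.]), array([178., 360.])]
0.5 [array([170., 275.]), array([170., 362.])]
0.7 [array([154., 278.]), array([154., 367.])]
0.9 [array([142., 281.]), array([142., 373.])]
1.2 [array([131., 288.]), array([132., 383.])]
```

Run:
```python
from h import *
f=grab_frame('scene');i=f['image'];c=np.array([.522,-.033]);y2=.284
ex=np.array([np.cos(y2),np.sin(y2)]);ey=np.array([-ex[1],ex[0]])
P=lambda a,y,z:proj(f,[*(c+a*ex+y*ey),z])
for ph in(0,.1,.2,.3):
    s,q=np.sin(ph),np.cos(ph)
    a=-.060-.047*s-.011*q;z=.064-.047*q+.011*s
    a0=-.060+.002*s-.011*q;z0=.064+.002*q+.011*s
    print(ph,'end',[P(a,y,z).round(1) for y in(.018,-.018)],'top',[P(a0,y,z0).round(1) for y in(.018,-.018)])
print('lid front corners',P(-.058,.095,.072),P(-.058,-.095,.072),P(.058,-.095,.072))
u,v=P(-.071,0,.04).astype(int);print(u,v)
cv2.imwrite('pics/s3.png',cv2.resize(i[v-45:v+30,u-50:u+50][:,:,::-1],(800,600),interpolation=cv2.INTER_CUBIC))
print('crop origin',u-50,v-45)
```

```text
0 end [array([252. , 223.4]), array([265.7, 228.2])] top [array([248.8, 214.2]), array([263.2, 219.1])]
0.1 end [array([251.1, 224.8]), array([264.8, 229.6])] top [array([248.8, 213.9]), array([263.2, 218.8])]
0.2 end [array([250.1, 226.1]), array([264. , 230.9])] top [array([248.8, 213.5]), array([263.2, 218.5])]
0.3 end [array([249.2, 227.2]), array([263.1, 232.1])] top [array([248.8, 213.2]), array([263.2, 218.1])]
lid front corners [220.77947283 197.96609016] [296.63953528 223.89028967] [314.9347573  182.45524741]
257 221
crop origin 207 176
```

View pics/s3.png

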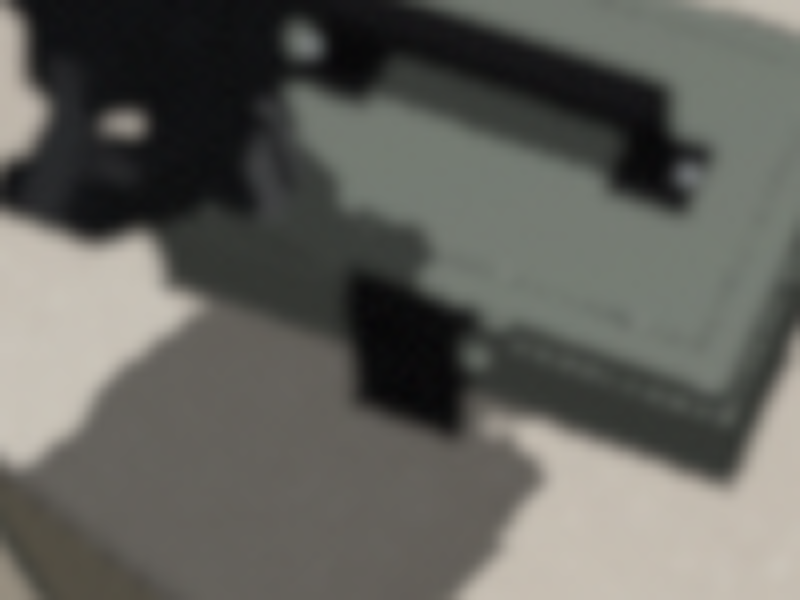

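Both views put the clasp at about 0.15–0.2 rad, so it is not home. The upper knuckles of the closed fingers, which are wider than the tips, probably pressed near the pivot while the case slid about 4 mm. I'll tilt the tool about 20° so the tips lead and press low on the plate.

```bash
python3 -m crank '{"linear":[[0,0.004,-0.1],[0,0.004,-0.3],[0,0.004,-0.5],[0,0.004,-0.6],[0,0.004,-0.6]],"delta_rot":[[0.18,-0.64,0],[0.18,-0.64,0],[0.18,-0.64,0],[0.18,-0.64,0],[0.18,-0.64,0]],"fingers":[-1,-1,-1,-1,-1]}'; python3 -c "
from h import *
s=observe();M=R.from_euler('xyz',s['tool_rot']).as_matrix();print(M[:,2],s['position']+.017*M[:,2],s['qpos'])"
```

```text
clock: 8.15
position: [0.4275, -0.0454, 0.1422]
tool_rot: [2.816, -0.036, 1.867]
force: [1.0, 0.7, -0.3]
grip_width: 0.0
finger_force: 0.0
[ 0.29588092  0.12610117 -0.94686481] [ 0.43252507 -0.04326907  0.12612069] [-0.02679924  0.33343522  0.12335418  2.40143552 -1.0311411   0.22349566
  1.36572595]
```

```bash
python3 -m crank '{"linear":[[0,0,0.1],[0,-0.06,0.1],[0,-0.06,0.1],[0,-0.06,0.1]],"delta_rot":[[-0.18,0.64,0],[-0.18,0.64,0],[-0.18,0.64,0],[-0.18,0.64,0]],"fingers":[-1,-1,-1,-1]}'
for k in 1 2 3; do python3 -m crank '{"linear":[[0,0,0],[0,0,0],[0,0,0],[0,0,0]],"delta_rot":[[0,0,1],[0,0,1],[0,0,1],[0,0,1]],"fingers":[-1,-1,-1,-1]}'|sed -n 1,3p; done; python3 -c "
from h import *
s=observe();M=R.from_euler('xyz',s['tool_rot']).as_matrix();print(M.round(3),s['position'],s['qpos'])"
```

```text
clock: 8.55
position: [0.4284, -0.0614, 0.1692]
tool_rot: [-3.114, -0.039, 1.852]
force: [-0.1, 1.8, -0.2]
grip_width: 0.0001
finger_force: 0.0
clock: 8.95
position: [0.4277, -0.0596, 0.1674]
tool_rot: [-3.119, -0.043, 2.384]
clock: 9.35
position: [0.4277, -0.0597, 0.1675]
tool_rot: [-3.119, -0.043, 2.907]
clock: 9.75
position: [0.4276, -0.0597, 0.1675]
tool_rot: [-3.118, -0.043, -2.852]
[[-0.958 -0.286 -0.035]
 [-0.285  0.958 -0.034]
 [ 0.043 -0.023 -0.999]] [ 0.42763566 -0.05970085  0.16749312] [-0.22919482  0.37215145  0.25739817  2.15379156 -0.09392825  0.66327339
  1.94834764]
```

```bash
python3 -m crank '{"linear":[[0,-0.003,-0.15],[0,-0.003,-0.35],[0,-0.003,-0.5],[0,-0.003,-0.53],[0,-0.003,-0.53]],"delta_rot":[[0.1,-0.22,0],[0.1,-0.22,0],[0.1,-0.22,0],[0.1,-0.22,0],[0.1,-0.22,0]],"fingers":[-1,-1,-1,-1,-1]}';  python3 -c "
from h import *
s=observe();M=R.from_euler('xyz',s['tool_rot']).as_matrix();print(M[:,2].round(3),s['position'],s['position']+.017*M[:,2],s['qpos'])"
```

```text
clock: 10.25
position: [0.4272, -0.0607, 0.0348]
tool_rot: [-3.137, 0.079, -2.86]
force: [0.4, 0.2, 1.1]
grip_width: -0.0001
finger_force: 0.0
[ 0.077  0.018 -0.997] [ 0.427242   -0.06066516  0.03478825] [ 0.4285556  -0.0603628   0.01784178] [-0.02051239  0.61601496  0.04862305  2.29145419 -0.29273784  0.16448333
  2.15779342]
```

```bash
python3 -m crank '{"linear":[[0.03,0.009,0],[0.05,0.014,0],[0.06,0.017,0],[0.06,0.017,0]],"delta_rot":[[0,0,0],[0,0,0],[0,0,0],[0,0,0]],"fingers":[-1,-1,-1,-1]}'
python3 -m crank '{"linear":[[0.01,0.003,0],[0.02,0.006,0],[0.02,0.006,0]],"delta_rot":[[0,0,0],[0,0,0],[0,0,0]],"fingers":[-1,-1,-1]}'
```

```text
clock: 10.65
position: [0.444, -0.0559, 0.036]
tool_rot: [-3.136, 0.083, -2.858]
force: [-0.6, 0.2, -0.0]
grip_width: 0.0
finger_force: 0.0
clock: 10.95
position: [0.4477, -0.0547, 0.0351]
tool_rot: [-3.137, 0.081, -2.859]
force: [-3.9, -0.9, 2.8]
grip_width: -0.0001
finger_force: 2.0
```

```bash
python3 -m crank '{"linear":[[0.012,0.003,0],[0.024,0.007,0],[0.024,0.007,0],[0.024,0.007,0]],"delta_rot":[[0,0,0],[0,0,0],[0,0,0],[0,0,0]],"fingers":[-1,-1,-1,-1]}'
python3 - <<'E'
from h import *
s=observe();print(s['force'],s['position'])
f=grab_frame('scene');i=f['image']
u,v=247,213
cv2.imwrite('pics/s4.png',cv2.resize(i[v-45:v+30,u-40:u+60][:,:,::-1],(800,600),interpolation=cv2.INTER_CUBIC))
# black blob in region of clasp + lid right corner
k=(i.max(2)<40).astype(np.uint8)[190:240,235:280]
for r in range(50):print(190+r,''.join('#' if x else '.' for x in k[r]))
E
```

```text
clock: 11.35
position: [0.4538, -0.0529, 0.0351]
tool_rot: [-3.136, 0.081, -2.859]
force: [-4.0, -1.2, 2.3]
grip_width: 0.0002
finger_force: 2.1
[-4.04850803 -1.20551974  2.25755329] [ 0.45379602 -0.05289302  0.03511652]
190 ############.................................
191 ###########..................................
192 #########....................................
193 #######......................................
194 #####........................................
195 ##...........................................
196 .............................................
197 ............................#................
198 ...........................##................
199 ...........................###...............
200 ..........................####...............
201 .........................#####...............
202 ........................######...............
203 .......................#######...............
204 ......................########...............
205 .....................#########...............
206 ...................###########...............
207 ..................#######
[... 920 characters left out ...]

226 .........................###.................
227 .............................................
228 .............................................
229 .............................................
230 .............................................
231 .............................................
232 .............................................
233 .............................................
234 .............................................
235 .............................................
236 .............................................
237 .............................................
238 .............................................
239 .............................................
```

```bash
python3 -m crank '{"linear":[[-0.06,-0.017,0],[-0.08,-0.022,0.15],[-0.08,-0.022,0.35],[-0.08,-0.022,0.55],[-0.08,-0.022,0.73]],"delta_rot":[[0,0,0],[0,0,0],[0,0,0],[0,0,0],[0,0,0]],"fingers":[-1,-1,-1,-1,-1]}'|head -3
for k in 1 2 3; do python3 -m crank '{"linear":[[0,0,0],[0,0,0],[0,0,0],[0,0,0]],"delta_rot":[[0,0,-1],[0,0,-1],[0,0,-1],[0,0,-1]],"fingers":[-1,-1,-1,-1]}'|sed -n 1,3p; done
python3 - <<'E'
from h import *
f=grab_frame('wrist');np.save('w4.npy',f,allow_pickle=True);print(f['xyz'],f['orientation'],observe()['qpos'])
a=f['image'][30:330,210:510][:,:,::-1]
g=grab_frame('scene');np.save('s4.npy',g,allow_pickle=True);b=g['image'][170:245,207:307][:,:,::-1]
b=cv2.resize(b,(400,300),interpolation=cv2.INTER_CUBIC)
cv2.imwrite('pics/m4.png',np.hstack([cv2.resize(a,(400,400),interpolation=cv2.INTER_CUBIC),np.vstack([b,0*b[:100]])]))
E
```

```text
clock: 11.9
position: [0.4343, -0.0585, 0.2202]
tool_rot: [-3.136, 0.083, -2.859]
clock: 12.3
position: [0.4346, -0.0581, 0.218]
tool_rot: [-3.137, 0.083, 2.895]
clock: 12.7
position: [0.4346, -0.0581, 0.2178]
tool_rot: [-3.137, 0.083, 2.371]
clock: 13.1
position: [0.4347, -0.0581, 0.2178]
tool_rot: [-3.137, 0.082, 1.848]
[0.41221976 0.01861661 0.33740304] [2.78108068 0.0041859  0.27759489] [-0.64014791  0.32880364  0.72155189  2.14579004 -0.20370542  0.73282588
  0.47725403]
```

View pics/m4.png

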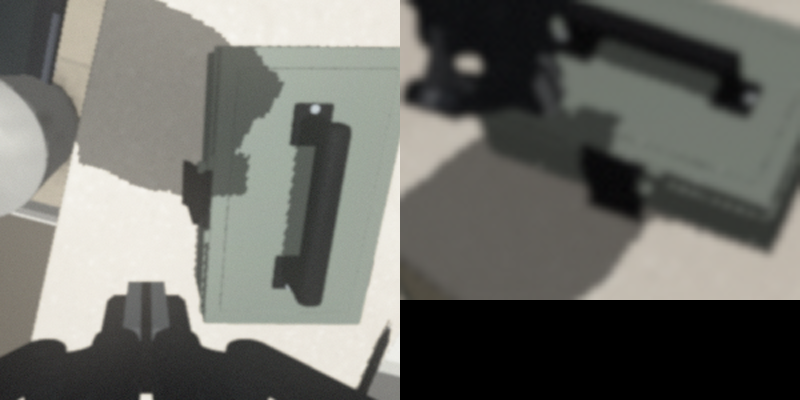

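The clasp plate now looks narrower and nearly flat, at about (183–208, 160–227). This is the last permitted picture, so the rest is numeric.

```bash
cat > m.py <<'E'
from h import *
def case(f,c1,c4,h1,h2,sc=lambda u,v:(210+u*.75,30+v*.75)):
    g=lambda p,z:plane(f,*sc(*p),z)
    c1,c4,h1,h2=g(c1,.072),g(c4,.072),g(h1,.112),g(h2,.112)
    b=c1-c4;h=h1-h2;y2=np.arctan2(-b[0],b[1]);y1=np.arctan2(-h[0],h[1])
    y=(y1+y2)/2;ex=np.array([np.cos(y),np.sin(y)])
    A=(h1+h2)[:2]/2;B=(c1+c4)[:2]/2+.058*ex
    print('yaw',y1,y2,'hmid',A,'from edge',B,'len',np.linalg.norm(b));return A,y
def plate(f,c,y,phs=(0,.1,.2,.3)):
    ex=np.array([np.cos(y),np.sin(y)]);ey=np.array([-ex[1],ex[0]])
    for ph in phs:
        s,q=np.sin(ph),np.cos(ph)
        P=lambda r,o,w:proj(f,[*(c+(-.060-r*s-o*q)*ex+w*ey),.064-r*q+o*s]).round(1)
        print(ph,'end',P(.047,.011,.018),P(.047,.011,-.018),'top',P(-.002,.011,.018),P(-.002,.011,-.018))
E
python3 - <<'E'
from m import *
f=np.load('w4.npy',allow_pickle=True).item();g=np.load('s4.npy',allow_pickle=True).item()
c,y=case(f,(215,47),(205,322),(338,124),(310,305))
plate(f,c,y)
k=f['image'].max(2)
for r in range(145,205,2):print(r,' '.join('%3d'%x for x in k[r,338:376:2]))
print('scene');plate(g,c,y)
k=g['image'].max(2)
for r in range(202,228):print(r,' '.join('%3d'%x for x in k[r,246:276]))
E
```

```text
yaw 0.2825463625175268 0.29692249212110966 hmid [ 0.53133869 -0.03058196] from edge [ 0.52939187 -0.0299657 ] len 0.1880229810335795
0 end [349.4 149.9] [348.6 183.2] top [354.1 160.7] [353.1 198.8]
0.1 end [345.  150.2] [344.4 183.6] top [354.6 161. ] [353.5 199.2]
0.2 end [340.7 150.6] [340.3 184.2] top [355.1 161.2] [354.  199.6]
0.3 end [336.7 151.1] [336.4 184.9] top [355.7 161.5] [354.6 200. ]
145 139 142 141 140 139 141 139 139 142 145 141 135  95  79  84  83  85  97  94
147 140 141 143 141 142 142 139 141 142 143 141 131  92  78  86  90  89  91  98
149 138 140 144 143 139 126 130 135 142 141 142 127  93  78  86  98  94  94 100
151 138 138 140 145 131  82  78  93 123 135 118 102  89  85  89  94  92  96  94
153 146 145 146 141 124  71  56  60  81 103  95  95  94  89  89  93  93  98  97
155 144 143 142 144 126  72  59  57  59  62  78  96  96  89  89  93  92  93  95
157 143 142 142 142 121  70  63  58  59  60  80  95  91  78  78  82  92  97  98
159 144 142 141 145 118  66  60  59  59  59  75  83  75  62  55  64  88  92  95
161 146 146 141 141 120  68  60  60  62  62  61  63  62  
[... 4502 characters left out ...]
  73  64  56  46  36  28  24  17  14  14  24  47  67  75  74  68  64  60  58  56
223  98  98  98  98  98  98  98  98  96  95  92  87  81  73  65  56  46  36  27  24  33  57  78  90  95  94  86  77  70  65
224  98  98  98  98  98  98  98  98  98  98  98  96  94  91  87  81  72  61  53  45  47  66  91 111 124 131 123 109  98  93
225  98  98  98  98  98  98  97  98  98  98  98  98  98  98  96  94  90  84  78  72  69  86 117 141 158 166 160 148 141 139
226  98  98  98  99  98  98  98  97  98  97  98  98  98  98  98  97  96  94  92  89  92 111 145 170 181 186 183 179 176 176
227  98  98  98  98  98  98  98  97  97  97  98  98  98  98  99  98  98  98  97  98 107 133 164 184 190 192 191 190 189 190
```

The clasp is at about 0–0.06 rad in both views, versus 0.2 before, so it reads as closed. The handle middle is at (0.5305,-0.0304). I'll level the tool, open the gripper, move over the handle and descend.

```bash
python3 -m crank '{"linear":[[0.15,0.04,0.05],[0.383,0.111,0.05],[0.383,0.111,0.05],[0.383,0.111,0],[0.383,0.111,0]],"delta_rot":[[-0.035,0.15,0.02],[-0.035,0.15,0.02],[-0.035,0.15,0.02],[-0.035,0.15,0.02],[-0.035,0.15,0.02]],"fingers":[1,1,1,1,1]}'
python3 - <<'E'
from h import *
s=observe();M=R.from_euler('xyz',s['tool_rot']).as_matrix();print(M.round(3))
f=grab_frame('wrist');
c=np.array([.5305,-.0304]);ey=np.array([-np.sin(.287),np.cos(.287)]);ex=np.array([ey[1],-ey[0]])
# bar edges at rows: print predicted bar edge cols for point y=+.03 and observed profile
for w in(.056,.045,.03):
    p=[proj(f,[*(c+a*ex+w*ey),.114]) for a in(-.008,.008)];print(w,p)
    r=int(p[0][1]); q=int(p[0][0])
    if 0<=r<400:print(q-16,f['image'].max(2)[r,q-16:q+60:2])
E
```

```text
clock: 13.7
position: [0.5284, -0.0311, 0.216]
tool_rot: [-3.053, 0.076, 1.871]
force: [-1.8, 0.2, 0.7]
grip_width: 0.0722
finger_force: 0.0
[[-0.295  0.953 -0.062]
 [ 0.952  0.288 -0.099]
 [-0.076 -0.088 -0.993]]
0.056 [array([326.0158613 , 122.58288184]), array([349.122707  , 122.97911143])]
310 [85 85 86 86 84 84 84 84 78 45 30 38 34 35 34 33 31 34 31 30 34 34 32 58
 80 84 83 85 81 85 85 83 83 85 86 85 88 86]
0.045 [array([325.78176305, 138.5476433 ]), array([348.4827693 , 139.03042926])]
309 [84 85 88 86 85 82 86 82 78 52 35 40 38 34 34 39 33 34 31 38 35 34 39 59
 83 84 77 83 80 84 81 83 85 81 85 87 84 87]
0.03 [array([325.47536441, 159.44306229]), array([347.64538975, 160.03410709])]
309 [86 88 87 83 85 85 83 84 79 76 47 37 34 34 37 36 38 39 41 39 45 80 84 83
 85 84 81 86 82 82 87 81 85 85 87 87 86 84]
```

```bash
python3 -m crank '{"linear":[[0.01,0,0],[0.01,0.002,0],[0.01,0.002,0]],"delta_rot":[[0.19,-0.118,0],[0.19,-0.118,0],[0.19,-0.118,0]],"fingers":[1,1,1]}'
python3 - <<'E'
from h import *
s=observe();M=R.from_euler('xyz',s['tool_rot']).as_matrix();print(M.round(3),s['position'])
f=grab_frame('wrist');im=f['image'].max(2)
for z in(.114,):
  m=[]
  for r in range(120,200,10):
    k=np.where(im[r,290:390]<60)[0]+290
    if len(k):print(r,k.min(),k.max(),plane(f,k.min(),r,z)[:2].round(4),plane(f,k.max(),r,z)[:2].round(4))
E
```

```text
clock: 14.05
position: [0.5317, -0.0309, 0.2182]
tool_rot: [3.14, 0.0, 1.865]
force: [0.6, 0.0, -0.2]
grip_width: 0.0854
finger_force: 0.0
[[-0.29   0.957  0.002]
 [ 0.957  0.29   0.   ]
 [-0.     0.002 -1.   ]] [ 0.53171561 -0.03088166  0.21820115]
130 308 335 [0.5061 0.0224] [0.5248 0.028 ]
140 308 335 [0.5081 0.0156] [0.5269 0.0213]
150 308 334 [0.5102 0.0087] [0.5284 0.0142]
160 312 331 [0.5151 0.0025] [0.5285 0.0066]
170 311 331 [ 0.5165 -0.0049] [ 0.5308 -0.0006]
180 311 331 [ 0.5187 -0.0122] [ 0.5331 -0.0078]
190 311 331 [ 0.5209 -0.0196] [ 0.5354 -0.0152]
```

Bar and tool line up within 1–2 mm. I'll descend and grip.

```bash
python3 -m crank '{"linear":[[0,0,-0.15],[0,0.003,-0.3],[0,0.003,-0.42],[0,0.003,-0.46],[0,0.003,-0.46]],"delta_rot":[[0,0,0],[0,0,0],[0,0,0],[0,0,0],[0,0,0]],"fingers":[1,1,1,1,1]}'
python3 -m crank '{"linear":[[0,0,0],[0,0,0],[0,0,0],[0,0,0],[0,0,0]],"delta_rot":[[0,0,0],[0,0,0],[0,0,0],[0,0,0],[0,0,0]],"fingers":[-1,-1,-1,-1,-1]}' 60
python3 -m crank '{"linear":[[0,0,0],[0,0,0],[0,0,0]],"delta_rot":[[0,0,0],[0,0,0],[0,0,0]],"fingers":[-1,-1,-1]}'
```

```text
clock: 14.6
position: [0.532, -0.0291, 0.1019]
tool_rot: [-3.141, -0.0, 1.868]
force: [0.5, 0.2, 0.6]
grip_width: 0.0851
finger_force: 0.0
clock: 15.1
position: [0.5326, -0.0294, 0.1031]
tool_rot: [3.139, -0.0, 1.867]
force: [-3.3, 0.6, 14.9]
grip_width: 0.0149
finger_force: 58.2
clock: 15.4
position: [0.5326, -0.0293, 0.1031]
tool_rot: [3.139, -0.001, 1.866]
force: [-2.1, 1.8, 9.1]
grip_width: 0.0153
finger_force: 58.2
```

```bash
python3 -m crank '{"linear":[[0,0,0.01],[0,0,0.02],[0,0,0.03],[0,0,0.04],[0,0,0.04]],"delta_rot":[[0,0,0],[0,0,0],[0,0,0],[0,0,0],[0,0,0]],"fingers":[-1,-1,-1,-1,-1]}'
```

```text
clock: 15.9
position: [0.5325, -0.0294, 0.1129]
tool_rot: [3.139, -0.0, 1.867]
force: [-0.1, -0.4, -7.8]
grip_width: 0.015
finger_force: 58.8
```

Run:
```python
from h import *
a=np.load('s4.npy',allow_pickle=True).item();b=grab_frame('scene')
c=np.array([.531,-.030]);y=.288
ex=np.array([np.cos(y),np.sin(y)]);ey=np.array([-ex[1],ex[0]])
print(observe()['moment'],observe()['force'])
for n,p in dict(tubFR=(-.058,-.095,0),tubBR=(.058,-.095,0),lidFR=(-.058,-.095,.072),lidBR=(.058,-.095,.072),clasp=(-.071,0,.02)).items():
    w=[*(c+p[0]*ex+p[1]*ey),p[2]];u0=proj(a,w);u1=proj(a,np.add(w,[0,0,.010]))
    A=cv2.cvtColor(a['image'],7);B=cv2.cvtColor(b['image'],7);u,v=u0.astype(int)
    t=A[v-6:v+7,u-6:u+7];r=cv2.matchTemplate(B[v-16:v+17,u-16:u+17],t,cv2.TM_CCOEFF_NORMED)
    _,m,_,l=cv2.minMaxLoc(r);print(n,u0.round(1),'expected shift for 10mm',(u1-u0).round(2),'seen',np.array(l)-10,round(m,2))
```

```text
[ 0.04810505 -0.05946634  0.01943125] [-0.18630689  0.12584863 -9.11809949]
tubFR [299.5 233.2] expected shift for 10mm [-0.17 -1.7 ] seen [ 0 -1] 1.0
tubBR [316.3 194. ] expected shift for 10mm [-0.01 -1.96] seen [ 0 -3] 1.0
lidFR [298.2 220.2] expected shift for 10mm [-0.2  -1.96] seen [ 1 -2] 0.96
lidBR [316.2 179.1] expected shift for 10mm [-0.02 -2.23] seen [ 0 -3] 0.99
clasp [260.3 221.8] expected shift for 10mm [-0.55 -1.82] seen [1 1] 0.95
```

```bash
python3 -m crank '{"linear":[[0,0,0.02],[0,0,0.04],[0,0,0.06],[0,0,0.08],[0,0,0.08]],"delta_rot":[[0,0,0],[0,0,0],[0,0,0],[0,0,0],[0,0,0]],"fingers":[-1,-1,-1,-1,-1]}'
python3 - <<'E'
from h import *
a=np.load('s4.npy',allow_pickle=True).item();b=grab_frame('scene')
c=np.array([.531,-.030]);y=.288
ex=np.array([np.cos(y),np.sin(y)]);ey=np.array([-ex[1],ex[0]])
s=observe();print(s['moment'],s['force'],s['position'])
A=cv2.cvtColor(a['image'],7);B=cv2.cvtColor(b['image'],7)
A,B=[cv2.resize(x,None,fx=4,fy=4,interpolation=cv2.INTER_CUBIC) for x in(A,B)]
for n,p in dict(tubFR=(-.058,-.095,0),tubBR=(.058,-.095,0),lidFR=(-.058,-.095,.072),lidBR=(.058,-.095,.072)).items():
    w=[*(c+p[0]*ex+p[1]*ey),p[2]];u0=proj(a,w);u1=proj(a,np.add(w,[0,0,.03]))
    u,v=(u0*4).astype(int)
    t=A[v-20:v+21,u-20:u+21];r=cv2.matchTemplate(B[v-60:v+61,u-60:u+61],t,cv2.TM_CCOEFF_NORMED)
    _,m,_,l=cv2.minMaxLoc(r);print(n,'expected for 30mm',(u1-u0).round(2),'seen',(np.array(l)-40)/4,round(m,2))
E
```

```text
clock: 16.45
position: [0.5328, -0.0294, 0.1334]
tool_rot: [3.138, -0.0, 1.867]
force: [-0.2, -0.4, -8.9]
grip_width: 0.0145
finger_force: 58.8
[ 0.00095946 -0.01804059  0.00901976] [ 0.39264195  0.48769097 -8.70893722] [ 0.53259458 -0.02932702  0.13298305]
tubFR expected for 30mm [-0.53 -5.21] seen [ 0.   -0.75] 1.0
tubBR expected for 30mm [-0.04 -5.98] seen [ 0. -7.] 1.0
lidFR expected for 30mm [-0.61 -5.99] seen [ 0.25 -6.25] 0.97
lidBR expected for 30mm [-0.05 -6.83] seen [-0.25 -7.5 ] 1.0
```

Run:
```python
from h import *
a=np.load('s4.npy',allow_pickle=True).item();b=grab_frame('scene')
c=np.array([.531,-.030]);y=.288
ex=np.array([np.cos(y),np.sin(y)]);ey=np.array([-ex[1],ex[0]])
for w in(-.05,-.085):
    u,v=proj(a,[*(c-.058*ex+w*ey),.072]).astype(int);print(u,v)
    for r in range(v-14,v+26):print(r,a['image'][r,u],b['image'][r,u])
```

```text
279 213
199 [115 121 114] [113 118 110]
200 [116 122 113] [113 119 111]
201 [116 121 113] [112 118 110]
202 [116 122 114] [112 117 110]
203 [116 121 114] [110 115 107]
204 [116 121 113] [108 114 106]
205 [116 121 114] [110 116 108]
206 [116 122 114] [112 118 110]
207 [116 122 113] [108 114 106]
208 [114 121 112] [ 95 101  93]
209 [111 117 108] [75 79 73]
210 [108 114 106] [60 63 58]
211 [112 118 110] [60 63 58]
212 [115 121 113] [63 66 61]
213 [112 118 110] [57 60 56]
214 [102 107 100] [51 54 50]
215 [82 86 81] [49 52 48]
216 [69 72 67] [49 52 48]
217 [71 74 69] [50 53 49]
218 [70 74 69] [51 54 50]
219 [60 62 58] [58 60 55]
220 [52 55 51] [72 71 66]
221 [51 54 50] [86 83 78]
222 [51 53 50] [92 89 84]
223 [52 55 51] [95 91 86]
224 [60 62 57] [102  98  92]
225 [89 87 82] [126 121 113]
226 [134 129 121] [158 152 143]
227 [173 167 157] [181 175 165]
228 [190 184 173] [189 182 172]
229 [194 187 177] [190 184 173]
230 [194 187 176] [189 183 172]
231 [193 186 175] [189 181 171]
232 [193 186 175] [188 181 170]
233 [192 185 174] [187 180 169]
234 [192 184 173] [187 180 169]
235 [192 185 174] 
[... 619 characters left out ...]
 91 85] [49 52 48]
221 [69 73 68] [49 52 48]
222 [67 70 66] [49 52 48]
223 [70 73 68] [50 53 49]
224 [61 64 59] [57 59 55]
225 [53 55 51] [70 70 66]
226 [51 53 49] [85 83 78]
227 [52 54 50] [93 90 85]
228 [53 56 51] [95 91 86]
229 [61 63 59] [100  96  90]
230 [82 82 76] [120 115 108]
231 [118 115 108] [152 146 137]
232 [158 152 143] [178 171 160]
233 [184 177 166] [187 180 168]
234 [192 184 173] [188 181 170]
235 [193 185 173] [188 181 170]
236 [193 185 173] [188 180 169]
237 [193 185 173] [188 181 169]
238 [193 185 173] [188 180 169]
239 [193 185 174] [188 181 169]
240 [193 185 174] [188 181 170]
241 [193 186 175] [189 182 171]
242 [194 186 175] [190 182 171]
243 [194 186 175] [189 181 170]
```

Below the front edge there is now a shadowed strip of counter. The lid and tub profile rose about 6 px unchanged, so the clasp holds and the earlier corner match had locked onto the shadow edge. Now the rest of the lift.

```bash
python3 -m crank '{"linear":[[0,0,0.05],[0,0,0.11],[0,0,0.17],[0,0,0.23],[0,0,0.28]],"delta_rot":[[0,0,0],[0,0,0],[0,0,0],[0,0,0],[0,0,0]],"fingers":[-1,-1,-1,-1,-1]}' 70
python3 -m crank '{"linear":[[0,0,0],[0,0,0],[0,0,0],[0,0,0],[0,0,0]],"delta_rot":[[0,0,0],[0,0,0],[0,0,0],[0,0,0],[0,0,0]],"fingers":[-1,-1,-1,-1,-1]}'
python3 - <<'E'
from h import *
b=grab_frame('scene');y=.288
c=np.array([.5325,-.0295]);ex=np.array([np.cos(y),np.sin(y)]);ey=np.array([-ex[1],ex[0]])
im=b['image']
for a,w,top in((-.058,-.05,1),(-.058,-.085,1)):
    P=[proj(b,[*(c+a*ex+w*ey),z]) for z in(.172,.1)];print(np.round(P,1))
    u,v=P[0].astype(int);print(v-4,im[v-4:v+24,u,1])
# right side: rows at front and back corners give level
for a in(-.05,.0,.05):
    P=[proj(b,[*(c+a*ex-.095*ey),z]) for z in(.172,.1)];u,v=P[0].astype(int);print('side',np.round(P,1),v-4,im[v-4:v+28,u,1])
E
```

```text
clock: 17.05
position: [0.5325, -0.0295, 0.204]
tool_rot: [3.139, -0.0, 1.867]
force: [0.0, 0.1, -8.5]
grip_width: 0.0144
finger_force: 69.9
clock: 17.55
position: [0.5322, -0.0294, 0.2022]
tool_rot: [3.14, -0.0, 1.867]
force: [0.0, 0.2, -8.4]
grip_width: 0.0147
finger_force: 69.8
[[275.9 191.3]
 [279.  207.7]]
187 [111 110 114 116 115 109  93  69  60  66  70  61  54  51  51  51  51  52
  57  68  82  89  90  89  89  91  91  91]
[[291.8 196.5]
 [293.7 212.5]]
192 [112 111 114 117 116 110  94  70  59  65  71  63  55  52  52  52  52  53
  56  64  77  86  89  90  91  90  90  90]
side [[297.8 194.8]
 [299.3 210.9]] 190 [115 116 116 116 116 116 114 110 104  93  78  69  74  85  86  69  54  50
  51  51  52  54  58  66  78  86  89  90  90  89  89  90]
side [[306.6 175.3]
 [307.4 192.4]] 171 [114 116 117 116 116 114 112 107 101  94  88  80  76  77  76  76  67  57
  54  52  50  50  52  56  64  71  78  82  84  87  87  89]
side [[314.9 157. ]
 [315.1 174.9]] 152 [160 157 146 130 119 115 115 113 109 104  97  90  85  81  80  74  70  66
  60  56  55  54  57  67  83 102 123 141 155 164 169 172]
```

The case hangs level at about 0.10 m and carries its full weight (8.4 N). Handing in.

```bash
python3 -c "
from workcell import bot
print(bot.job_done())"
```

```text
the job is handed in; nothing more can be done
None
```

The lid is shut, the clasp is pressed home, and the job is handed in with the case held by its handle, level and about 10 cm above the worktop; no verdict came back. I never touched the candle, pot or tape, and the clasp's hold was confirmed only from the lift (the tub rose with the lid).

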